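# Cap the sample tubes by trial fit

### The arm

A 6-joint arm with a two-finger parallel gripper is mounted at the origin on a cart in front of the work surface, level with it; the furniture and walls round the work are solid. World frame = base frame: x ahead of the robot, y to its left, z up, the work surface at z = 0. Lengths are in m, angles in rad, forces in N, time in s.
With the tool pointing down it reaches from about 0.35 to 0.775 m from the base axis. Payload 5.5 kg.
Tool frame: the origin (TCP) lies at the very end of the fingers, on their centre line; the grasp point (between the pads) lies 19 mm behind it; z points along the fingers, y is the line along which they close (so a half turn about z gives the same grasp; the last joint's range is limited). The gripper opens to 85 mm and grips with 20 to 120 N. Pads are 22 mm wide; open, the fingers measure 114 mm over their backs; the gripper's body (76 mm by 85 mm) begins 54 mm behind the grasp point. The pads swing forward as they close: fully open they stand 13 mm farther back than shut.
Start: joints at [1.16, 0.313, 0.046, 1.304, 0, 1.431], TCP at [0.154, 0.554, 0.203] pointing down, gripper open.
Joint ranges: [-2.76, 2.76], [-0.86, 1.69], [-1.03, 1.26], [-2.2, 2.34], [-1.47, 1.5], [-3.14, 3.14]. Speed limits (rad/s): [2.57, 2.57, 3.14, 3.14, 3.14, 3.14].

### API

Orientations are given as a unit quaternion [w, x, y, z].
In Python, from workcell import get_state, read_camera, calibration, hand_in gives the robot as it stands.
- The arm moves only by the tool drive_tool, never from a script. Its argument "deltas" is a list that holds one entry, the list of rows, each a list of 7 numbers: the closure in counts, from 0 (fully open) to 255 (shut), then the shift along the tool's x, y, z in m, then the turn, a rotation vector about the tool's x, y, z in degrees. A call has 1 to 12 rows; each row is the pose to reach, as a shift and turn from the pose commanded when the call began, along the tool's axes at that moment; what a row does not reach only later rows make up. A row lasts 1/8 s, in which the tool goes at most 62.5 mm and 10.7 degrees, less where a joint would pass 70% of its speed; a pose out of reach is approached as far as the arm can. A call with a gripper value outside its range is refused whole. The fingers move at their own pace and stop on an object; "newtons" is the grip in N (left out, the last holds). Time passes only in rows, so rows that repeat a pose let the fingers close. It gives the time, the measured TCP pose, the force, the opening and the grip force at its end, in the units of the state.
- get_state(): the state, without advancing time (a new reading comes with each control period).
- read_camera(name): name is "scene" or "side" or "wrist"; returns (picture, depth): 480x640x3 uint8, red, green, blue; 480x640 float32, m along the optical axis (not along the pixel's ray), 0 where there is no reading.
- calibration(name): a dict with "mtx" (3x3 intrinsics, pixels), "world_from_camera" (4x4, takes a point from camera to world coordinates). Camera axes: x right, y up, looking along -z (the intrinsics and any distortion apply to the point x, -y, -z); pixel columns grow to the right and rows downward; lengths in m; the calibration is good to about 2 mm. The wrist camera is an equidistant fisheye: a pixel r from the principal point sees the ray r / f radians off the axis. A picture is of the moment at which its call begins: read the wrist's pose just before it. calibration takes no time and is no camera call; for the wrist camera it gives the pose at the moment of the call.
- hand_in(): hands the job in; it is judged then, once.
The state is a dict: "clock": time; "joint_pos": joint angles; "qvel": joint speeds; "tau": joint torques, N m; "tcp_pos": TCP position; "orientation": TCP orientation; "wrist_force": force on the tool from outside, world axes, zero at the start; "ft_torque": the same for the moment, N m; "finger_gap": finger opening in m; "grip_force": force on a finger pad.
Only numpy, scipy, OpenCV 4.12 (cv2) and the standard library are available. Lean on these libraries where they do the work, as an engineer would, in place of code of your own. Each camera call takes 0.05 s, during which the arm holds its last target. There are 200 camera calls.

### The job

Close the three open sample tubes in the rack with the three slip-on caps. The sizes differ only slightly and the tubes stand in no known order, so try until every tube wears the cap that fits it, each pushed fully home and sitting straight. Leave the other things on the console where they are.

Things in the scene. Friction and masses are not known exactly. Their poses are not given: they have to be found in the camera images.
- rack: fixed rack, 92 x 292 mm; origin: centre of its underside, y along it to the left. It firmly holds three upright open steel tubes in a row, 95 mm apart, the middle one over the origin, rims 115 mm above the console, top 50 mm bare, outer diameters 41, 47 and 53 mm in an unknown order. Each has 1.5 mm radial clearance in its own cap; a cap too small stops on the (unchamfered) rim, one too large sits loose.
- place_left (a point): centre of the rim of the tube that stands at the left place of the rack, 115 mm above the console (z up, y along the rack to the left). The tube there may be the 41, 47 or 53 mm one: it is not told which.
- place_middle (a point): centre of the rim of the tube that stands at the middle place of the rack, 115 mm above the console (z up, y along the rack to the left). The tube there may be the 41, 47 or 53 mm one: it is not told which.
- place_right (a point): centre of the rim of the tube that stands at the right place of the rack, 115 mm above the console (z up, y along the rack to the left). The tube there may be the 41, 47 or 53 mm one: it is not told which.
- cap_small: the smallest of three grey plastic slip-on caps, standing on the console mouth down. Skirt 50 mm outside, round bore 44 mm wide, 24 mm deep; 5 mm plate above it (top at 29 mm); on that an upright black knob 26 mm in diameter, from 29 to 61 mm above the mouth, alike on all caps. Origin: centre of the mouth (underside); z towards the knob. About 70 g.
- cap_middle: the middle-sized of three grey plastic slip-on caps, standing on the console mouth down. Skirt 56 mm outside, round bore 50 mm wide, 24 mm deep; 5 mm plate above it (top at 29 mm); on that an upright black knob 26 mm in diameter, from 29 to 61 mm above the mouth, alike on all caps. Origin: centre of the mouth (underside); z towards the knob. About 70 g.
- cap_large: the largest of three grey plastic slip-on caps, standing on the console mouth down. Skirt 62 mm outside, round bore 56 mm wide, 24 mm deep; 5 mm plate above it (top at 29 mm); on that an upright black knob 26 mm in diameter, from 29 to 61 mm above the mouth, alike on all caps. Origin: centre of the mouth (underside); z towards the knob. About 70 g.
- mug: white printed mug, 81 x 119 x 96 mm, left of the rack; a bystander. Origin: centre of its underside.
- sample_jar: closed clear jar with black lid, 58 mm across, 82 mm high, at the back; a bystander. Origin: centre of its underside.
- tape_roll: roll of tan tape lying flat, 62 mm across, 19 mm high, behind the caps; a bystander. Origin: centre of its underside.
- sample_scoop: small pale long-handled scoop, 122 mm long, lying between the rack and the caps; a bystander. Origin: centre of its underside.
- screwdriver: red-handled screwdriver, 144 mm long, lying in front of the caps; a bystander. Origin: centre of its underside.
Things that resemble listed ones, but are neither listed nor needed, are in the scene too. Leave any yellow look-alike of the cap_small alone.

How it is judged:
At the end, for the whole second after the job is handed in: Every tube wears one cap and every cap is on a tube, fully home: its mouth 21 to 28 mm below the rim (24 when the plate rests on the rim), within 5 mm of the tube's axis, tilted less than 0.07 rad, at rest (under 0.02 m/s). Only the right matching allows this (((horizontal distance between cap_small and place_left below 0.005 m and z of cap_small in the frame of place_left between -0.028 and -0.021 m) or (horizontal distance between cap_small and place_middle below 0.005 m and z of cap_small in the frame of place_middle between -0.028 and -0.021 m) or (horizontal distance between cap_small and place_right below 0.005 m and z of cap_small in the frame of place_right between -0.028 and -0.021 m)) and angle between each of cap_small, cap_middle, cap_large's own z axis and vertical below 0.07 rad and linear speed of each of cap_small, cap_middle, cap_large below 0.02 m/s and ((horizontal distance between cap_middle and place_left below 0.005 m and z of cap_middle in the frame of place_left between -0.028 and -0.021 m) or (horizontal distance between cap_middle and place_middle below 0.005 m and z of cap_middle in the frame of place_middle between -0.028 and -0.021 m) or (horizontal distance between cap_middle and place_right below 0.005 m and z of cap_middle in the frame of place_right between -0.028 and -0.021 m)) and ((horizontal distance between cap_large and place_left below 0.005 m and z of cap_large in the frame of place_left between -0.028 and -0.021 m) or (horizontal distance between cap_large and place_middle below 0.005 m and z of cap_large in the frame of place_middle between -0.028 and -0.021 m) or (horizontal distance between cap_large and place_right below 0.005 m and z of cap_large in the frame of place_right between -0.028 and -0.021 m)) and ((horizontal distance between cap_small and place_left below 0.005 m and z of cap_small in the frame of place_left between -0.028 and -0.021 m) or (horizontal distance between cap_middle and place_left below 0.005 m and z of cap_middle in the frame of place_left between -0.028 and -0.021 m) or (horizontal distance between cap_large and place_left below 0.005 m and z of cap_large in the frame of place_left between -0.028 and -0.021 m)) and ((horizontal distance between cap_small and place_middle below 0.005 m and z of cap_small in the frame of place_middle between -0.028 and -0.021 m) or (horizontal distance between cap_middle and place_middle below 0.005 m and z of cap_middle in the frame of place_middle between -0.028 and -0.021 m) or (horizontal distance between cap_large and place_middle below 0.005 m and z of cap_large in the frame of place_middle between -0.028 and -0.021 m)) and ((horizontal distance between cap_small and place_right below 0.005 m and z of cap_small in the frame of place_right between -0.028 and -0.021 m) or (horizontal distance between cap_middle and place_right below 0.005 m and z of cap_middle in the frame of place_right between -0.028 and -0.021 m) or (horizontal distance between cap_large and place_right below 0.005 m and z of cap_large in the frame of place_right between -0.028 and -0.021 m))); the robot touches nothing.
It fails at once if the mug is shifted by more than 40 mm (distance of mug from where it was at the start of the episode above 0.04 m).
It fails at once if the sample jar is shifted by more than 40 mm (distance of sample_jar from where it was at the start of the episode above 0.04 m).
It fails at once if the tape roll is shifted by more than 40 mm (distance of tape_roll from where it was at the start of the episode above 0.04 m).
It fails at once if the sample scoop is shifted by more than 40 mm (distance of sample_scoop from where it was at the start of the episode above 0.04 m).
It fails at once if the screwdriver is shifted by more than 40 mm (distance of screwdriver from where it was at the start of the episode above 0.04 m).
It also fails if it takes over 72 s, if anything falls off the work surface, if the arm or the gripper's body presses on something with over 40 N, if the wrist force passes 120 N, or if a joint passes its speed limit or range.

## Working session

There is one attempt and no reset: what is moved stays moved. The work goes in short steps, Python scripts to look and compute and a tool call to move; the robot and the scene stay as the last step left them, time stands still between calls to the robot, and variables do not carry over. Pictures are saved under pics/ and viewed, at most 10 in all, crops included, and the job is handed in when it is done.

Besides the shell and the picture viewer there is one more tool, called after "Request:" by a JSON object that holds its "api" and its "payload", one argument or row to a line. drive_tool: Moves the arm, as the interface text tells. Its arguments: {"type":"object","properties":{"deltas":{"type":"array","items":{"type":"array","items":{"type":"array","items":{"type":"number"}}}},"newtons":{"type":"number"}},"required":["deltas"]}

```bash
mkdir -p pics; ls; python3 - <<'E'
from workcell import *
import cv2,numpy as np
print(get_state())
for n in("scene","side"):
    p,d=read_camera(n);cv2.imwrite(f"pics/{n}0.png",p[...,::-1]);np.save(f"pics/{n}0.npy",d);c=calibration(n);print(n,c)
E
```

```text
pics
{'clock': 0.0, 'joint_pos': array([ 1.16039807e+00,  3.13986137e-01,  4.49808551e-02,  1.30359837e+00,
       -1.03578353e-05,  1.43122929e+00]), 'qvel': array([-2.33795036e-05,  4.60722230e-06, -1.05046011e-03,  2.40125998e-03,
       -1.36510619e-03, -1.15930579e-03]), 'tau': array([-3.65720744e-04, -4.80619812e+01,  2.98537409e+01,  1.94242696e-02,
       -9.93833282e-05,  2.11627462e-07]), 'tcp_pos': array([0.15359945, 0.55352267, 0.2018178 ]), 'orientation': array([-2.40387801e-04,  1.35002068e-01,  9.90844905e-01, -8.71119650e-04]), 'wrist_force': array([ 0.22227135,  0.52539729, -0.47211234]), 'ft_torque': array([-0.05083651, -0.03500642, -0.00597593]), 'grip_force': 0.0, 'finger_gap': 0.08532599308915577}
scene {'mtx': array([[494.09042044,   0.        , 324.45591151],
       [  0.        , 494.09042044, 239.64135944],
       [  0.        ,   0.        ,   1.        ]]), 'world_from_camera': array([[-0.82766866,  0.42805161, -0.36295509, -0.00621303],
       [-0.56110798, -0.64390719,  0.52013592,  0.66219708],
       [-0.01106437,  0.6341572 ,  0.77312498,  1.17991139],
       [ 0.        ,  0.        ,  0.        ,  1.        ]])}
side {'mtx': array([[608.52890067,   0.        , 334.69155135],
       [  0.        , 608.52890067, 243.24983565],
       [  0.        ,   0.        ,   1.        ]]), 'world_from_camera': array([[ 0.13493451,  0.64620628, -0.75113921, -0.81892129],
       [-0.99060649,  0.07101748, -0.11685592, -0.27406096],
       [-0.02216902,  0.75985127,  0.64971884,  1.24555494],
       [ 0.        ,  0.        ,  0.        ,  1.        ]])}
```

View pics/scene0.png

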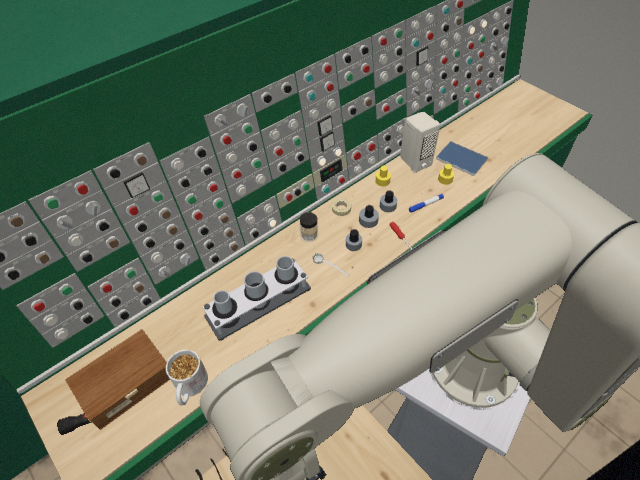

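View pics/side0.png

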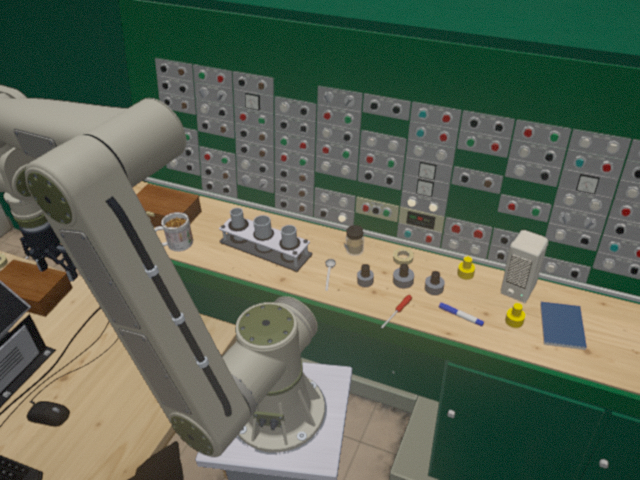

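The scene view shows the rack tubes at about (222,303), (256,285) and (286,267). The grey caps are at (354,240), (369,215) and (388,201). Possible mistakes are the yellow look-alikes at (383,175) and (447,173) and the black-lidded jar at (309,225). In the side view the tubes are at (237,217), (262,228) and (289,236), and the grey caps at (366,275), (403,275) and (434,283).

```bash
python3 - <<'E'
import cv2,numpy as np
s=cv2.imread("pics/scene0.png");t=cv2.imread("pics/side0.png")
f=lambda im,x,y,w,h,k:cv2.resize(im[y:y+h,x:x+w],None,fx=k,fy=k,interpolation=cv2.INTER_CUBIC)
a=np.hstack([f(s,200,250,100,75,4),f(s,325,180,100,75,4)])
b=np.hstack([f(t,215,200,100,75,4),f(t,350,240,100,75,4)])
cv2.imwrite("pics/crop0.png",np.vstack([a,b]))
E
cat > h.py <<'E'
import numpy as np
from workcell import *
def ray(c,u,v):
    K=c["mtx"];W=c["world_from_camera"]
    d=np.array([(u-K[0,2])/K[0,0],-(v-K[1,2])/K[1,1],-1]);return W[:3,3],W[:3,:3]@d
def tri(cs,uvs):
    A=np.zeros((3,3));b=np.zeros(3);R=[]
    for c,(u,v) in zip(cs,uvs):
        o,d=ray(c,u,v);d=d/np.linalg.norm(d);P=np.eye(3)-np.outer(d,d);A+=P;b+=P@o;R.append((o,P))
    x=np.linalg.solve(A,b);return x,[np.linalg.norm(P@(x-o)) for o,P in R]
def cloud(n,d):
    c=calibration(n);K=c["mtx"];v,u=np.mgrid[:480,:640]
    X=np.stack([(u-K[0,2])/K[0,0]*d,-(v-K[1,2])/K[1,1]*d,-d],-1);W=c["world_from_camera"]
    return X@W[:3,:3].T+W[:3,3]
E
```

```text
(no output)
```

View pics/crop0.png

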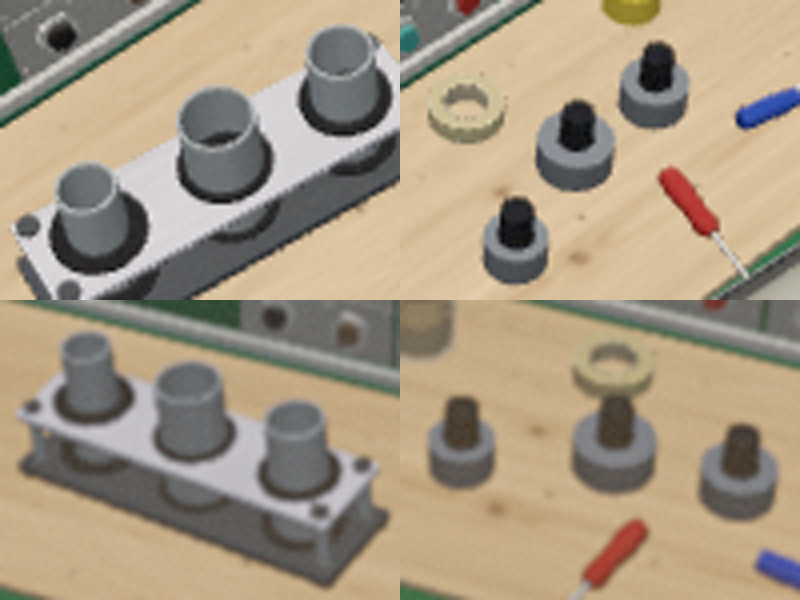

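The crop shows the left tube narrowest, the middle widest and the right medium. The grey black-knobbed caps are small at (517,240), large at (575,150) and middle at (654,90); the only yellow thing is the look-alike at the top edge. So I expect left=small, middle=large, right=middle.

```bash
python3 - <<'E'
from h import *
cs=[calibration("scene"),calibration("side")]
g=lambda u,v,ox,oy:((u+.5)/4-.5+ox,(v+.5)/4-.5+oy)
pts={"left":((87.5,187),(87,345)),"mid":((218,117),(188.5,381)),"right":((342,52),(296,419)),
"S":((517,208),(462,403)),"L":((578,111),(617,403)),"M":((658,53),(743,432))}
for k,(a,b) in pts.items():
    cap=k in"SLM"
    A=g(a[0]-(400 if cap else 0),a[1],325 if cap else 200,180 if cap else 250)
    B=g(b[0]-(400 if cap else 0),b[1]-300,350 if cap else 215,240 if cap else 200)
    x,r=tri(cs,[A,B]);print(k,x.round(4),np.round(r,4))
for n in("scene","side"):
    X=cloud(n,np.load(f"pics/{n}0.npy")); box=(X[...,0]>.3)&(X[...,0]<.85)&(abs(X[...,1])<.5)
    for nm,c in [("left",0),("mid",1),("right",2),("S",3),("L",4),("M",5)]: 
        a,b=pts[nm];a=a if n=="scene" else b;cap=c>2
        if n=="scene":u,v=g(a[0]-400*cap,a[1],325 if cap else 200,180 if cap else 250)
        else:u,v=g(a[0]-400*cap,a[1]-300,350 if cap else 215,240 if cap else 200)
        v,u=int(v),int(u);Q=X[v-25:v+35,u-25:u+25].reshape(-1,3)
        if cap: m=(Q[:,2]>.05)&(Q[:,2]<.07)
        else: m=(Q[:,2]>.109)&(Q[:,2]<.122)
        P=Q[m]; print(n,nm,m.sum(),P.mean(0).round(4),P.min(0).round(4),P.max(0).round(4)) if m.any() else 0
E
```

```text
left [0.605  0.2484 0.1175] [0.0012 0.0012]
mid [0.5697 0.1605 0.1179] [0.0014 0.0014]
right [0.5353 0.072  0.1163] [0.001 0.001]
S [ 0.4618 -0.1617  0.0634] [0.0009 0.0009]
L [ 0.475  -0.2716  0.0626] [0.0009 0.0009]
M [ 0.4549 -0.361   0.0621] [0.0007 0.0007]
scene left 110 [0.6053 0.2387 0.1139] [0.5827 0.1634 0.1091] [0.63   0.2689 0.1191]
scene mid 126 [0.5715 0.1533 0.1139] [0.5436 0.0716 0.109 ] [0.5996 0.2374 0.1191]
scene right 114 [0.5415 0.0872 0.1145] [0.5144 0.0469 0.1091] [0.5727 0.165  0.1199]
scene S 118 [ 0.4675 -0.2111  0.0592] [ 0.4495 -0.2839  0.051 ] [ 0.4881 -0.1486  0.0683]
scene L 178 [ 0.4639 -0.2594  0.0594] [ 0.4425 -0.3767  0.0508] [ 0.4881 -0.1486  0.069 ]
scene M 157 [ 0.4819 -0.3518  0.0589] [ 0.4425 -0.4661  0.05  ] [ 0.54   -0.2595  0.069 ]
side left 99 [0.5859 0.2197 0.1138] [0.5375 0.159  0.109 ] [0.6276 0.2701 0.122 ]
side mid 140 [0.5683 0.1669 0.1136] [0.508  0.0783 0.109 ] [0.6235 0.2558 0.1219]
side right 112 [0.545  0.0962 0.1135] [0.506  0.0517 0.1091] [0.5967 0.1641 0.1213]
side S 132 [ 0.512  -0.1396  0.0581] [ 0.4424 -0.1731  0.05  ] [ 0.5828 -0.0949  0.068 ]
side L 61 [ 0.4683 -0.2713  0.0593] [ 0.4528 -0.2834  0.0503] [ 0.4873 -0.2601  0.0687]
side M 65 [ 0.448  -0.36    0.0594] [ 0.4341 -0.3718  0.0502] [ 0.4631 -0.3488  0.0665]
```

```bash
cat >> h.py <<'E'
from scipy.spatial.transform import Rotation as Ro
def Rt():
    q=get_state()["orientation"];return Ro.from_quat(np.r_[q[1:],q[0]]).as_matrix()
def to(*ps):
    s=get_state();R=Rt();print(round(float(s["clock"]),2),s["tcp_pos"].round(4))
    for p in ps: print(p,"->",(R.T@(np.array(p)-s["tcp_pos"])).round(4))
E
python3 - <<'E'
from h import *
to((.40,.32,.26),(.57,.16,.25),(.462,-.162,.2))
print(Rt().round(4)); c=calibration("wrist");W=c["world_from_camera"];print(c["mtx"].round(1));R=Rt()
print((R.T@(W[:3,3]-get_state()["tcp_pos"])).round(4),(R.T@W[:3,:3]).round(3))
E
```

```text
0.1 [0.1536 0.5536 0.2019]
(0.4, 0.32, 0.26) -> [-0.2999 -0.1592 -0.0579]
(0.57, 0.16, 0.25) -> [-0.5065 -0.2679 -0.0478]
(0.462, -0.162, 0.2) -> [-0.4886 -0.607   0.0028]
[[-9.636e-01  2.675e-01 -7.000e-04]
 [ 2.675e-01  9.636e-01 -1.500e-03]
 [ 3.000e-04 -1.700e-03 -1.000e+00]]
[[371.6   0.  320.2]
 [  0.  371.6 236.6]
 [  0.    0.    1. ]]
[ 0.0714 -0.0003 -0.1711] [[ 0.     0.961  0.278]
 [ 1.    -0.    -0.   ]
 [-0.     0.278 -0.961]]
```

Request:
{"api": "drive_tool", "payload": {
  "deltas": [
    [[0,-0.06,-0.03,-0.058,0,0,0],[0,-0.12,-0.06,-0.058,0,0,0],[0,-0.18,-0.095,-0.058,0,0,0],[0,-0.24,-0.127,-0.058,0,0,0],[0,-0.3,-0.159,-0.058,0,0,0],[0,-0.35,-0.186,-0.055,0,0,0],[0,-0.405,-0.213,-0.052,0,0,0],[0,-0.46,-0.24,-0.05,0,0,0],[0,-0.506,-0.268,-0.048,0,0,0],[0,-0.506,-0.268,-0.048,0,0,0],[0,-0.506,-0.268,-0.048,0,0,0],[0,-0.506,-0.268,-0.048,0,0,0]]
  ]
}}

```text
clock: 1.6
tcp_pos: [0.5687, 0.1614, 0.2506]
orientation: [-0.001, 0.135, 0.991, 0.0]
wrist_force: [0.2, 0.6, -0.2]
finger_gap: 0.0856
grip_force: 0.0
```

```bash
python3 - <<'E'
from h import *
import cv2,pickle
c=calibration("wrist");p,d=read_camera("wrist");cv2.imwrite("pics/w1.png",p[...,::-1]);pickle.dump(c,open("pics/w1.pkl","wb"))
to((.462,-.162,.2));print(get_state()["qvel"].round(3))
E
```

```text
1.65 [0.5686 0.1617 0.2509]
(0.462, -0.162, 0.2) -> [ 0.0167 -0.3404  0.0508]
[ 0.009 -0.008 -0.001 -0.003 -0.003 -0.003]
```

View pics/w1.png

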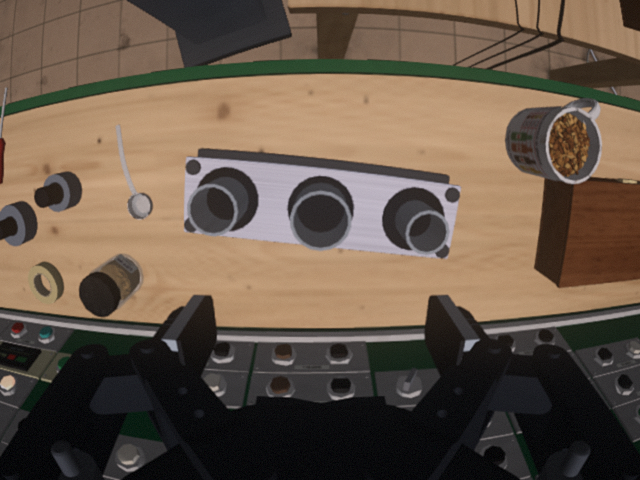

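The wrist view is over the rack, with the rims at about (213,209) right, (320,219) middle (the widest) and (426,232) left (the narrowest). The mug is at (550,145) and two caps are at the left edge.

```bash
cat >> h.py <<'E'
from scipy.optimize import least_squares
def wcloud(c,d):
    K=c["mtx"];v,u=np.mgrid[:480,:640];a=(u-K[0,2])/K[0,0];b=(v-K[1,2])/K[1,1];r=np.hypot(a,b)+1e-9
    t=np.tan(np.minimum(r,1.4))/r
    X=np.stack([a*t*d,-b*t*d,-d],-1);W=c["world_from_camera"];return X@W[:3,:3].T+W[:3,3]
def circ(P,x0,r0):
    f=lambda q:np.hypot(P[:,0]-q[0],P[:,1]-q[1])-q[2]
    s=least_squares(f,[*x0,r0],loss="soft_l1",f_scale=.001);return s.x,np.sqrt(np.mean(s.fun**2))
E
python3 - <<'E'
from h import *
import pickle
c=calibration("wrist");p,d=read_camera("wrist");np.save("pics/w1.npy",d)
X=wcloud(c,d).reshape(-1,3)
for n,xy in dict(left=(.605,.248),mid=(.57,.1605),right=(.5353,.072)).items():
    m=(np.hypot(*(X[:,:2]-xy).T)<.036)&(X[:,2]>.108)&(X[:,2]<.125);P=X[m]
    print(n,len(P),P.mean(0).round(4),P[:,2].std().round(4),*circ(P,xy,.023), ((P.min(0)+P.max(0))/2).round(4),(P.max(0)-P.min(0)).round(4))
E
```

```text
left 647 [0.6057 0.2482 0.1137] 0.0021 [0.60598859 0.24800709 0.01877091] 0.0010415596700695654 [0.6065 0.2484 0.1127] [0.0408 0.0407 0.0094]
mid 795 [0.5723 0.1597 0.114 ] 0.0019 [0.57111196 0.16033773 0.02460178] 0.000986512785511573 [0.5715 0.1604 0.1126] [0.0524 0.0528 0.009 ]
right 743 [0.5366 0.0716 0.1136] 0.0021 [0.53658753 0.07261441 0.02162043] 0.001013423691804961 [0.5367 0.0722 0.1124] [0.0468 0.047  0.0088]
```

Request:
{"api": "drive_tool", "payload": {
  "deltas": [
    [[60,0.003,-0.06,0,0,0,0],[60,0.006,-0.12,0,0,0,0],[60,0.009,-0.18,0,0,0,0],[60,0.012,-0.24,0.02,0,0,0],[60,0.014,-0.3,0.04,0,0,0],[60,0.017,-0.34,0.051,0,0,0],[60,0.017,-0.34,0.051,0,0,0],[60,0.017,-0.34,0.051,0,0,0],[60,0.017,-0.34,0.051,0,0,0]]
  ]
}}

```text
clock: 2.82
tcp_pos: [0.463, -0.1612, 0.2003]
orientation: [0.001, 0.134, 0.991, -0.0]
wrist_force: [-0.1, 0.4, -0.1]
finger_gap: 0.0653
grip_force: 0.0
```

```bash
python3 - <<'E'
from h import *
import cv2,pickle
c=calibration("wrist");p,d=read_camera("wrist");cv2.imwrite("pics/w2.png",p[...,::-1]);pickle.dump(c,open("pics/w2.pkl","wb"))
X=wcloud(c,d).reshape(-1,3)
for n,xy in dict(S=(.462,-.162),L=(.475,-.2716),M=(.455,-.361)).items():
    m=(np.hypot(*(X[:,:2]-xy).T)<.025)&(X[:,2]>.056)&(X[:,2]<.07);P=X[m]
    if len(P)>5:print(n,len(P),P.mean(0).round(4),P[:,2].std().round(4), ((P.min(0)+P.max(0))/2).round(4),(P.max(0)-P.min(0)).round(4))
to((.462,-.162,.033))
E
```

```text
S 685 [ 0.4606 -0.1633  0.0607] 0.0009 [ 0.461  -0.1635  0.0598] [0.0249 0.0255 0.0073]
L 560 [ 0.4738 -0.272   0.0606] 0.0011 [ 0.4743 -0.2728  0.0595] [0.0254 0.0255 0.0067]
M 447 [ 0.4535 -0.3614  0.0605] 0.0011 [ 0.4538 -0.3626  0.0595] [0.0251 0.0268 0.0068]
2.88 [ 0.463  -0.1613  0.2003]
(0.462, -0.162, 0.033) -> [ 0.001  -0.0009  0.1672]
```

View pics/w2.png

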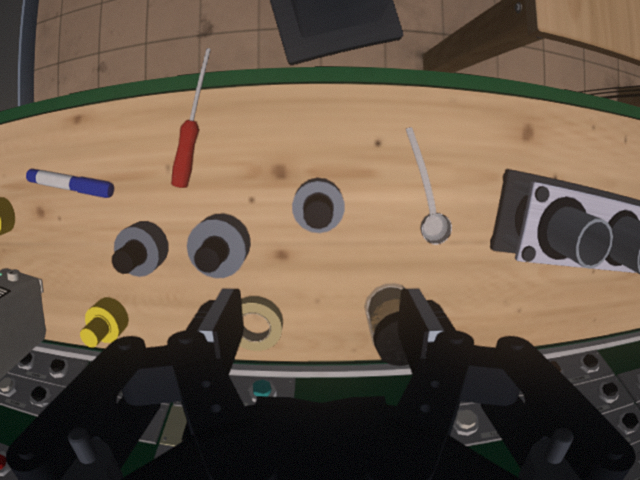

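The view shows the small cap under the tool at (318,205), the large at (218,245), the middle at (138,250), and the yellow look-alike at (105,322). Rim diameters from depth are left 41, middle 53 and right 47 mm. I'm picking the small cap.

Request:
{"api": "drive_tool", "payload": {
  "deltas": [
    [[60,0.0014,-0.0026,0.05,0,0,0],[60,0.0014,-0.0026,0.1,0,0,0],[60,0.0014,-0.0026,0.145,0,0,0],[60,0.0014,-0.0026,0.167,0,0,0],[60,0.0014,-0.0026,0.167,0,0,0],[255,0.0014,-0.0026,0.167,0,0,0],[255,0.0014,-0.0026,0.167,0,0,0],[255,0.0014,-0.0026,0.167,0,0,0],[255,0.0014,-0.0026,0.167,0,0,0],[255,0.0014,-0.0026,0.167,0,0,0]]
  ],
  "newtons": 60
}}

```text
clock: 4.12
tcp_pos: [0.4605, -0.1648, 0.0329]
orientation: [0.0, 0.135, 0.991, -0.0]
wrist_force: [-0.3, -0.9, -0.6]
finger_gap: 0.0002
grip_force: 0.0
```

```bash
python3 - <<'E'
from h import *
to((.461,-.1634,.21),(.606,.248,.21)); print(get_state()["grip_force"],get_state()["finger_gap"],Rt()[:,2])
E
```

```text
4.12 [ 0.4605 -0.1648  0.0329]
(0.461, -0.1634, 0.21) -> [-0.0002  0.0015 -0.1771]
(0.606, 0.248, 0.21) -> [-0.0298  0.4367 -0.1771]
0.0 0.0002301652480126989 [ 4.27312709e-04 -1.28766588e-04 -9.99999900e-01]
```

The fingers closed on nothing, so I'm looking before doing anything else.

```bash
python3 - <<'E'
from h import *
import cv2
p,d=read_camera("wrist");q,e=read_camera("side")
a=cv2.resize(p[150:450,120:520],None,fx=1,fy=1);b=cv2.resize(q[220:330,310:457],(400,300))
cv2.imwrite("pics/w3.png",np.hstack([a,b])[...,::-1])
E
```

```text
(no output)
```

View pics/w3.png

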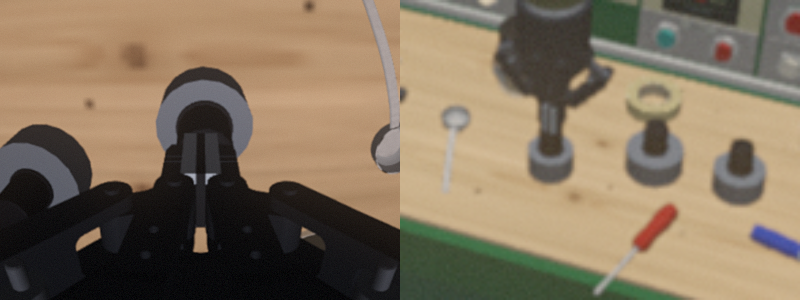

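The wrist crop shows the fingers shut at (200,160) with the cap's ring still centred near (205,120). The side crop shows the closed fingers standing right at the cap, so I'm measuring where the cap is now.

```bash
python3 - <<'E'
from h import *
import cv2
c=calibration("wrist");p,d=read_camera("wrist");X=wcloud(c,d);R=Rt();t=get_state()["tcp_pos"]
np.save("pics/w3X.npy",X)
for lo,hi in((.022,.034),(.05,.066),(.066,.09)):
    m=(np.hypot(X[...,0]-t[0],X[...,1]-t[1])<.05)&(X[...,2]>lo)&(X[...,2]<hi);P=X[m];L=(P-t)@R
    print(lo,len(P),P.mean(0).round(4),L.min(0).round(4),L.max(0).round(4))
m=(np.hypot(X[...,0]-t[0],X[...,1]-t[1])<.05)&(X[...,2]>.022)&(X[...,2]<.034);print(circ(X[m][:,:2],t[:2],.02))
for v in range(235,330,6): print(v,X[v,325].round(3),p[v,325],end=" | ")
X=cloud("side",read_camera("side")[1])
for v in range(235,300,4): print(v,X[v,366].round(3),end="|")
E
```

```text
0.022 3960 [ 0.4524 -0.1607  0.0289] [-0.018  -0.0232 -0.0013] [0.0249 0.0262 0.0107]
0.05 761 [ 0.4518 -0.1599  0.0574] [ 0.0023 -0.0108 -0.0333] [ 0.0129  0.0135 -0.0174]
0.066 1900 [ 0.4506 -0.1624  0.0795] [ 0.0069 -0.014  -0.0573] [ 0.0129  0.0135 -0.0333]
(array([ 0.46164463, -0.16340705,  0.02021297]), np.float64(0.0036781334504734494))
235 [ 0.44  -0.157  0.029] [116 116 126] | 241 [ 0.443 -0.158  0.029] [118 120 128] | 247 [ 0.446 -0.159  0.028] [112 112 122] | 253 [ 0.448 -0.159  0.032] [44 41 41] | 259 [ 0.449 -0.16   0.038] [32 27 24] | 265 [ 0.449 -0.16   0.046] [32 26 21] | 271 [ 0.449 -0.16   0.053] [27 22 21] | 277 [ 0.45  -0.16   0.058] [28 23 21] | 283 [ 0.449 -0.16   0.066] [49 45 47] | 289 [ 0.449 -0.16   0.071] [52 51 51] | 295 [ 0.45  -0.16   0.076] [52 50 54] | 301 [ 0.449 -0.16   0.082] [51 48 50] | 307 [ 0.449 -0.16   0.087] [42 42 44] | 313 [ 0.449 -0.16   0.092] [41 42 43] | 319 [ 0.449 -0.16   0.096] [34 32 33] | 325 [ 0.45  -0.161  0.099] [106 108 115] | 235 [ 0.426 -0.166  0.206]|239 [ 0.419 -0.166  0.197]|243 [ 0.445 -0.164  0.161]|247 [ 0.441 -0.165  0.15 ]|251 [ 0.441 -0.165  0.135]|255 [ 0.447 -0.165  0.116]|259 [ 0.44  -0.165  0.107]|263 [ 0.448 -0.165  0.085]|267 [ 0.447 -0.165  0.07 ]|271 [ 0.446 -0.165  0.056]|275 [ 0.45  -0.165  0.036]|279 [ 0.438 -0.166  0.031]|283 [ 0.433 -0.167  0.02 ]|287 [ 0.435 -0.167  0.002]|291 [ 0.424 -0.168 -0.003]|295 [ 0.409 -0.17  -0.004]|299 [ 0.391 -0.171 -0.002]|
```

Request:
{"api": "drive_tool", "payload": {
  "deltas": [
    [[255,0,0,-0.04,0,0,0],[255,0,0,-0.08,0,0,0],[255,0,0,-0.08,0,0,0]]
  ]
}}

```text
clock: 4.7
tcp_pos: [0.4627, -0.166, 0.1158]
orientation: [0.003, 0.135, 0.991, -0.001]
wrist_force: [0.5, 0.2, -0.1]
finger_gap: -0.0003
grip_force: 0.0
```

```bash
python3 - <<'E'
from h import *
import cv2
c=calibration("wrist");p,d=read_camera("wrist");X=wcloud(c,d);R=Rt();t=get_state()["tcp_pos"]
s,ds=read_camera("side")
for v in range(230,380,6): print(v,X[v,328].round(3),p[v,328],end=" | ")
cv2.imwrite("pics/w4.png",np.hstack([p[150:450,120:520],cv2.resize(s[200:310,310:457],(400,300))])[...,::-1]);print(t)
Y=X.reshape(-1,3);m=(np.hypot(Y[:,0]-.461,Y[:,1]+.163)<.025)&(Y[:,2]>.055)&(Y[:,2]<.07);P=Y[m];print(len(P),P.mean(0),P.min(0),P.max(0))
E
```

```text
230 [ 0.454 -0.159  0.061] [53 46 43] | 236 [ 0.458 -0.16   0.061] [51 46 45] | 242 [ 0.462 -0.161  0.061] [50 43 42] | 248 [ 0.466 -0.162  0.061] [50 44 41] | 254 [ 0.47  -0.163  0.061] [49 41 38] | 260 [ 0.485 -0.167  0.028] [89 84 85] | 266 [ 0.501 -0.17  -0.001] [184 150 116] | 272 [ 0.506 -0.172 -0.001] [174 140 108] | 278 [ 0.511 -0.173 -0.   ] [179 144 112] | 284 [ 0.451 -0.16   0.151] [65 60 59] | 290 [ 0.451 -0.16   0.156] [61 57 58] | 296 [ 0.451 -0.16   0.162] [60 56 58] | 302 [ 0.452 -0.16   0.165] [60 56 57] | 308 [ 0.451 -0.16   0.171] [62 58 58] | 314 [ 0.452 -0.16   0.175] [61 59 60] | 320 [ 0.452 -0.161  0.179] [54 51 53] | 326 [ 0.452 -0.161  0.181] [167 169 180] | 332 [ 0.45  -0.16   0.189] [39 38 40] | 338 [ 0.45  -0.16   0.193] [23 20 18] | 344 [ 0.452 -0.161  0.194] [20 16 17] | 350 [ 0.453 -0.161  0.195] [19 15 14] | 356 [ 0.457 -0.162  0.192] [20 18 18] | 362 [ 0.46  -0.163  0.191] [21 20 22] | 368 [ 0.462 -0.163  0.192] [18 17 19] | 374 [ 0.464 -0.164  0.192] [13 14 16] | [ 0.46147945 -0.16531158  0.11393083]
1234 [ 0.46027918 -0.16307664  0.06058227] [ 0.44849609 -0.17622817  0.05502638] [ 0.47376619 -0.15071733  0.06296038]
```

View pics/w4.png

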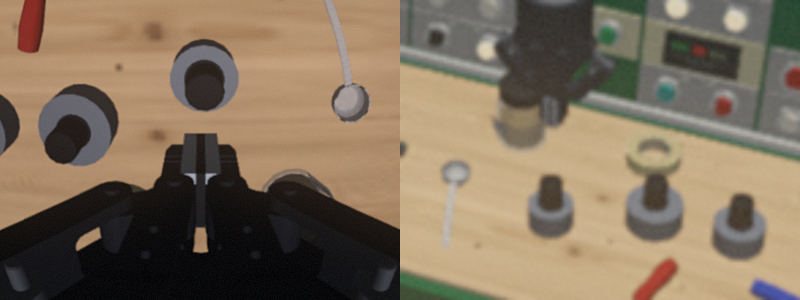

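The small cap still stands untouched at (204,75), and the shut fingertips end well above the reported TCP. I'm checking that height from the side camera too.

```bash
python3 - <<'E'
from h import *
c=calibration("side");t=get_state()["tcp_pos"]
for v in (238,241,243,245):
    o,d=ray(c,366,v);k=(t[0]-.011-o[0])/d[0];print(v,(o+k*d).round(4))
c=calibration("wrist");p,d=read_camera("wrist");X=wcloud(c,d);R=Rt();L=(X-t)@R
for u in(312,320,328): 
  for v in range(276,292,2): print(u,v,L[v,u].round(4),end="|")
s=get_state();print(s["clock"],s["tcp_pos"],s["joint_pos"])
to((.461,-.163,0.0))
E
```

```text
238 [ 0.4494 -0.1636  0.1754]
241 [ 0.4494 -0.1637  0.1647]
243 [ 0.4494 -0.1638  0.1575]
245 [ 0.4494 -0.1639  0.1502]
312 276 [-0.0453 -0.0072  0.1145]|312 278 [-0.0467 -0.0072  0.1134]|312 280 [-0.0486 -0.0072  0.1138]|312 282 [-0.0502 -0.0072  0.1132]|312 284 [ 0.0121 -0.0036 -0.0339]|312 286 [ 0.0117 -0.0036 -0.0352]|312 288 [ 0.0118 -0.0036 -0.0373]|312 290 [ 0.0119 -0.0035 -0.0394]|320 276 [-0.0449 -0.0006  0.1134]|320 278 [-0.0467 -0.0006  0.1134]|320 280 [-0.0487 -0.0006  0.114 ]|320 282 [-0.0505 -0.0006  0.114 ]|320 284 [ 0.0123 -0.0004 -0.0344]|320 286 [ 0.0119 -0.0004 -0.0356]|320 288 [ 0.0119 -0.0004 -0.0375]|320 290 [ 0.012  -0.0004 -0.0396]|328 276 [-0.0451  0.006   0.114 ]|328 278 [-0.0465  0.006   0.1129]|328 280 [-0.0484  0.0061  0.1133]|328 282 [-0.0503  0.0061  0.1134]|328 284 [ 0.0117  0.0028 -0.0331]|328 286 [ 0.0121  0.0028 -0.036 ]|328 288 [ 0.0116  0.0027 -0.0369]|328 290 [ 0.012   0.0027 -0.0397]|4.85 [ 0.45975285 -0.16438926  0.11185371] [-5.08033255e-01  1.96862802e-01 -3.37041475e-01  1.03809076e+00
  7.27503365e-05 -2.37252954e-01]
4.85 [ 0.4598 -0.1644  0.1119]
(0.461, -0.163, 0.0) -> [-0.001   0.0016  0.1119]
```

Both views put the real fingertips about 34 mm behind the reported TCP, so I have to command about 34 mm lower. I'll go down again with the fingers open, leaving settling rows.

Request:
{"api": "drive_tool", "payload": {
  "deltas": [
    [[60,-0.001,0.0016,0.0,0,0,0],[60,-0.001,0.0016,0.02,0,0,0],[60,-0.001,0.0016,0.06,0,0,0],[60,-0.001,0.0016,0.09,0,0,0],[60,-0.001,0.0016,0.11,0,0,0],[60,-0.001,0.0016,0.11,0,0,0],[60,-0.001,0.0016,0.11,0,0,0],[60,-0.001,0.0016,0.11,0,0,0]]
  ]
}}

```text
clock: 5.85
tcp_pos: [0.4625, -0.1638, 0.0036]
orientation: [0.001, 0.135, 0.991, -0.0]
wrist_force: [0.4, -0.3, 0.6]
finger_gap: 0.0656
grip_force: 0.0
```

```bash
python3 - <<'E'
from h import *
to((.4612,-.1633,0.001))
E
```

```text
5.85 [ 0.4625 -0.1638  0.0036]
(0.4612, -0.1633, 0.001) -> [0.0014 0.0001 0.0026]
```

Request:
{"api": "drive_tool", "payload": {
  "deltas": [
    [[60,0.001,0,0.002,0,0,0],[255,0.001,0,0.002,0,0,0],[255,0.001,0,0.002,0,0,0],[255,0.001,0,0.002,0,0,0],[255,0.001,0,0.002,0,0,0],[255,0.001,0,0.002,0,0,0]]
  ],
  "newtons": 60
}}

```text
clock: 6.6
tcp_pos: [0.461, -0.1633, 0.001]
orientation: [0.0, 0.135, 0.991, -0.0]
wrist_force: [-0.3, 0.1, 5.7]
finger_gap: 0.0244
grip_force: 58.7
```

```bash
python3 - <<'E'
from h import *
s=get_state();print(s["grip_force"],s["finger_gap"],s["wrist_force"]);to((.606,.248,.2))
E
```

```text
58.74939501285553 0.02436656393108079 [-0.29546514  0.07551379  5.66002024]
6.6 [ 0.461  -0.1633  0.001 ]
(0.606, 0.248, 0.2) -> [-0.0298  0.4351 -0.199 ]
```

Request:
{"api": "drive_tool", "payload": {
  "deltas": [
    [[255,0,0,-0.05,0,0,0],[255,0,0,-0.11,0,0,0],[255,-0.002,0.04,-0.165,0,0,0],[255,-0.006,0.1,-0.17,0,0,0],[255,-0.01,0.16,-0.17,0,0,0],[255,-0.014,0.22,-0.17,0,0,0],[255,-0.018,0.28,-0.17,0,0,0],[255,-0.022,0.34,-0.17,0,0,0],[255,-0.026,0.39,-0.17,0,0,0],[255,-0.03,0.435,-0.17,0,0,0],[255,-0.03,0.435,-0.16,0,0,0],[255,-0.03,0.435,-0.15,0,0,0]]
  ]
}}

```text
clock: 8.1
tcp_pos: [0.6053, 0.2476, 0.1491]
orientation: [-0.001, 0.135, 0.991, -0.001]
wrist_force: [-1.1, -0.3, -1.5]
finger_gap: 0.0245
grip_force: 59.3
```

Request:
{"api": "drive_tool", "payload": {
  "deltas": [
    [[255,0,0,0.0,0,0,0],[255,0,0,0,0,0,0],[255,0,0,0,0,0,0],[255,0,0,0,0,0,0]]
  ]
}}

```text
clock: 8.6
tcp_pos: [0.6063, 0.2476, 0.1513]
orientation: [0.0, 0.135, 0.991, 0.0]
wrist_force: [-0.2, 0.3, -1.1]
finger_gap: 0.0242
grip_force: 59.3
```

```bash
cat >> h.py <<'E'
def look():
    import cv2
    s=get_state();c=calibration("wrist");p,d=read_camera("wrist");return s,c,p,wcloud(c,d)
E
python3 - <<'E'
from h import *
import cv2
s,c,p,X=look();t=s["tcp_pos"];R=Rt();L=(X-t)@R;cv2.imwrite("pics/w5.png",p[100:400,120:520,::-1])
# plate top of held cap
m=(np.hypot(L[...,0],L[...,1])<.04)&(L[...,2]>-.034)&(L[...,2]<-.022);P=L[m];print(m.sum(),P.mean(0).round(4),P.min(0).round(4),P.max(0).round(4))
to((.606,.248,.15));print(R[:,2])
E
```

```text
3485 [ 0.0153 -0.0005 -0.0281] [ 0.0027 -0.0244 -0.034 ] [ 0.0247  0.024  -0.022 ]
8.65 [0.6062 0.2478 0.1512]
(0.606, 0.248, 0.15) -> [0.0003 0.0002 0.0012]
[ 7.64411854e-04  2.89879831e-04 -9.99999666e-01]
```

View pics/w5.png

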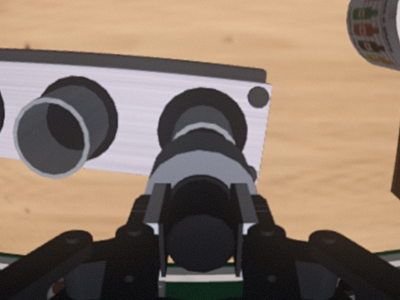

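The cap is held straight over the left tube: cap ring at (203,170), tube rim peeking out at (205,130). Lowering gently.

Request:
{"api": "drive_tool", "payload": {
  "deltas": [
    [[255,0,0,0.02,0,0,0],[255,0,0,0.032,0,0,0],[255,0,0,0.036,0,0,0],[255,0,0,0.038,0,0,0],[255,0,0,0.04,0,0,0],[255,0,0,0.042,0,0,0],[255,0,0,0.042,0,0,0]]
  ]
}}

```text
clock: 9.52
tcp_pos: [0.606, 0.248, 0.1088]
orientation: [0.0, 0.135, 0.991, 0.0]
wrist_force: [-0.1, -0.3, -0.7]
finger_gap: 0.0247
grip_force: 59.2
```

Request:
{"api": "drive_tool", "payload": {
  "deltas": [
    [[255,0,0,0.006,0,0,0],[255,0,0,0.012,0,0,0],[255,0,0,0.016,0,0,0],[255,0,0,0.018,0,0,0],[255,0,0,0.018,0,0,0]]
  ]
}}

```text
clock: 10.15
tcp_pos: [0.6058, 0.2479, 0.092]
orientation: [0.0, 0.135, 0.991, 0.0]
wrist_force: [-4.3, -1.4, 7.3]
finger_gap: 0.0249
grip_force: 60.0
```

Request:
{"api": "drive_tool", "payload": {
  "deltas": [
    [[255,0,0,0.002,0,0,0],[255,0,0,0.002,0,0,0],[60,0,0,0.0,0,0,0],[60,0,0,0,0,0,0],[60,0,0,0,0,0,0],[60,0,0,-0.02,0,0,0],[60,0,0,-0.06,0,0,0],[60,0,0,-0.1,0,0,0],[60,0,0,-0.1,0,0,0]]
  ]
}}

```text
clock: 11.28
tcp_pos: [0.6082, 0.2486, 0.1944]
orientation: [0.003, 0.135, 0.991, 0.001]
wrist_force: [-0.3, 0.4, -0.3]
finger_gap: 0.0654
grip_force: 0.0
```

```bash
python3 - <<'E'
from h import *
s,c,p,X=look();X=X.reshape(-1,3)
for a,b,r in((.147,.157,.02),(.112,.124,.028)):
    m=(np.hypot(X[:,0]-.606,X[:,1]-.248)<r)&(X[:,2]>a)&(X[:,2]<b);P=X[m];print(len(P),P.mean(0),((P.min(0)+P.max(0))/2),np.median(P[:,2]),P.max(0)-P.min(0))
to((.4745,-.2722,.2))
E
```

```text
1338 [0.60540312 0.24780946 0.15164404] [0.60601857 0.24739364 0.15048165] 0.15174721860115303 [0.02530449 0.02532996 0.00687518]
2368 [0.60042084 0.24925445 0.11989622] [0.60654974 0.2474475  0.11807919] 0.11993763995168302 [0.05023139 0.05029953 0.0117378 ]
11.32 [0.6071 0.2483 0.1921]
(0.4745, -0.2722, 0.2) -> [-0.0114 -0.537  -0.0088]
```

The small cap is home: plate at 120 mm, knob top at 152 mm. On to the large cap.

Request:
{"api": "drive_tool", "payload": {
  "deltas": [
    [[60,-0.001,-0.06,0,0,0,0],[60,-0.002,-0.12,0,0,0,0],[60,-0.004,-0.18,0,0,0,0],[60,-0.005,-0.24,0,0,0,0],[60,-0.006,-0.3,0,0,0,0],[60,-0.008,-0.36,0,0,0,0],[60,-0.009,-0.42,0,0,0,0],[60,-0.01,-0.48,0,0,0,0],[60,-0.0114,-0.537,0,0,0,0],[60,-0.0114,-0.537,0,0,0,0],[60,-0.0114,-0.537,0,0,0,0],[60,-0.0114,-0.537,0,0,0,0]]
  ]
}}

```text
clock: 12.82
tcp_pos: [0.4734, -0.2709, 0.1901]
orientation: [-0.001, 0.134, 0.991, 0.0]
wrist_force: [0.7, -0.3, -0.6]
finger_gap: 0.0651
grip_force: 0.0
```

```bash
cat >> h.py <<'E'
def knob(X,xy,z=.061):
    X=X.reshape(-1,3);m=(np.hypot(X[:,0]-xy[0],X[:,1]-xy[1])<.022)&(abs(X[:,2]-z)<.006);P=X[m];print(len(P),P.mean(0).round(4),((P.min(0)+P.max(0))/2).round(4),np.median(P[:,2]).round(4))
    return (P.min(0)+P.max(0))[:2]/2
E
python3 - <<'E'
from h import *
s,c,p,X=look();k=knob(X,(.4743,-.2723));knob(X,(.4538,-.362));to((*k,.001))
E
```

```text
742 [ 0.4737 -0.2732  0.0606] [ 0.4741 -0.2734  0.0592] 0.0608
672 [ 0.4535 -0.3618  0.0605] [ 0.4537 -0.3629  0.0591] 0.0607
12.88 [ 0.4736 -0.271   0.1903]
(np.float64(0.4741156078362715), np.float64(-0.27337676186243054), 0.001) -> [-0.0013 -0.0023  0.1893]
```

Request:
{"api": "drive_tool", "payload": {
  "deltas": [
    [[60,-0.001,-0.002,0.05,0,0,0],[60,-0.001,-0.002,0.1,0,0,0],[60,-0.001,-0.002,0.15,0,0,0],[60,-0.001,-0.002,0.18,0,0,0],[60,-0.001,-0.002,0.189,0,0,0],[60,-0.001,-0.002,0.189,0,0,0],[60,-0.001,-0.002,0.189,0,0,0],[60,-0.001,-0.002,0.189,0,0,0]]
  ]
}}

```text
clock: 13.88
tcp_pos: [0.4748, -0.2754, 0.0031]
orientation: [0.001, 0.135, 0.991, -0.001]
wrist_force: [0.2, 0.2, -0.4]
finger_gap: 0.0652
grip_force: 0.0
```

```bash
python3 - <<'E'
from h import *
to((.4741,-.2733,0.001))
E
```

```text
13.88 [ 0.4748 -0.2754  0.0031]
(0.4741, -0.2733, 0.001) -> [0.0013 0.0018 0.0021]
```

Request:
{"api": "drive_tool", "payload": {
  "deltas": [
    [[60,0.0005,0.001,0.0015,0,0,0],[60,0.0005,0.001,0.0015,0,0,0],[255,0.0005,0.001,0.0015,0,0,0],[255,0.0005,0.001,0.0015,0,0,0],[255,0.0005,0.001,0.0015,0,0,0],[255,0.0005,0.001,0.0015,0,0,0],[255,0.0005,0.001,0.0015,0,0,0]]
  ]
}}

```text
clock: 14.75
tcp_pos: [0.4738, -0.2738, 0.0005]
orientation: [0.0, 0.135, 0.991, -0.0]
wrist_force: [-0.3, -0.1, 4.3]
finger_gap: 0.0242
grip_force: 60.0
```

```bash
python3 - <<'E'
from h import *
to((.571,.1603,.15))
E
```

```text
14.75 [ 0.4738 -0.2738  0.0005]
(0.571, 0.1603, 0.15) -> [ 0.0224  0.4442 -0.1496]
```

Request:
{"api": "drive_tool", "payload": {
  "deltas": [
    [[255,0,0,-0.05,0,0,0],[255,0,0,-0.11,0,0,0],[255,0.002,0.04,-0.16,0,0,0],[255,0.005,0.1,-0.16,0,0,0],[255,0.008,0.16,-0.16,0,0,0],[255,0.011,0.22,-0.16,0,0,0],[255,0.014,0.28,-0.16,0,0,0],[255,0.017,0.34,-0.16,0,0,0],[255,0.02,0.39,-0.16,0,0,0],[255,0.0224,0.444,-0.16,0,0,0],[255,0.0224,0.444,-0.15,0,0,0],[255,0.0224,0.444,-0.15,0,0,0]]
  ]
}}

```text
clock: 16.25
tcp_pos: [0.5693, 0.1599, 0.1484]
orientation: [-0.002, 0.135, 0.991, -0.001]
wrist_force: [-0.8, -0.2, -1.0]
finger_gap: 0.0244
grip_force: 59.8
```

Request:
{"api": "drive_tool", "payload": {
  "deltas": [
    [[255,0,0,0,0,0,0],[255,0,0,0,0,0,0],[255,0,0,0,0,0,0],[255,0,0,0,0,0,0]]
  ]
}}

```text
clock: 16.75
tcp_pos: [0.5709, 0.1598, 0.1505]
orientation: [0.0, 0.135, 0.991, 0.0]
wrist_force: [0.2, -0.1, 0.3]
finger_gap: 0.0246
grip_force: 59.8
```

```bash
python3 - <<'E'
from h import *
s,c,p,X=look();t=s["tcp_pos"];R=Rt();L=(X-t)@R
m=(np.hypot(L[...,0],L[...,1])<.04)&(L[...,2]>-.034)&(L[...,2]<-.022);P=L[m];print(m.sum(),P.mean(0).round(4),P.min(0).round(4),P.max(0).round(4))
to((.571,.1603,.15))
E
```

```text
6156 [ 0.017  -0.0004 -0.0284] [-0.0281 -0.0312 -0.034 ] [ 0.0304  0.0307 -0.022 ]
16.8 [0.5709 0.1599 0.1504]
(0.571, 0.1603, 0.15) -> [-0.      0.0004  0.0004]
```

Request:
{"api": "drive_tool", "payload": {
  "deltas": [
    [[255,0,0.0003,0.02,0,0,0],[255,0,0.0003,0.032,0,0,0],[255,0,0.0003,0.036,0,0,0],[255,0,0.0003,0.038,0,0,0],[255,0,0.0003,0.04,0,0,0],[255,0,0.0003,0.042,0,0,0],[255,0,0.0003,0.042,0,0,0]]
  ]
}}

```text
clock: 17.68
tcp_pos: [0.5709, 0.1605, 0.1083]
orientation: [0.0, 0.135, 0.991, 0.0]
wrist_force: [0.1, -0.4, -1.4]
finger_gap: 0.0245
grip_force: 59.8
```

Request:
{"api": "drive_tool", "payload": {
  "deltas": [
    [[255,0,0,0.006,0,0,0],[255,0,0,0.012,0,0,0],[255,0,0,0.016,0,0,0],[255,0,0,0.018,0,0,0],[255,0,0,0.019,0,0,0],[255,0,0,0.019,0,0,0]]
  ]
}}

```text
clock: 18.42
tcp_pos: [0.5706, 0.1605, 0.0915]
orientation: [0.001, 0.135, 0.991, 0.0]
wrist_force: [-5.7, -0.5, 14.2]
finger_gap: 0.0244
grip_force: 63.1
```

Request:
{"api": "drive_tool", "payload": {
  "deltas": [
    [[60,0,0,-0.001,0,0,0],[60,0,0,-0.001,0,0,0],[60,0,0,-0.001,0,0,0],[60,0,0,-0.03,0,0,0],[60,0,0,-0.07,0,0,0],[60,0,0,-0.1,0,0,0],[60,0,0,-0.1,0,0,0],[60,0,0,-0.1,0,0,0]]
  ]
}}

```text
clock: 19.42
tcp_pos: [0.5705, 0.1604, 0.1883]
orientation: [-0.001, 0.135, 0.991, -0.0]
wrist_force: [-0.9, 0.2, -0.7]
finger_gap: 0.0651
grip_force: 0.0
```

```bash
python3 - <<'E'
from h import *
s,c,p,X=look();knob(X,(.571,.1603),.152);knob(X,(.606,.248),.152);to((.4537,-.3628,.19))
E
```

```text
1430 [0.5703 0.1603 0.1516] [0.5713 0.1601 0.1498] 0.1517
1150 [0.6048 0.2464 0.1514] [0.606  0.2471 0.15  ] 0.1517
19.48 [0.5701 0.1604 0.1878]
(0.4537, -0.3628, 0.19) -> [-0.0278 -0.5353 -0.0019]
```

Two caps are home. Now the middle-sized one.

Request:
{"api": "drive_tool", "payload": {
  "deltas": [
    [[60,-0.003,-0.06,0,0,0,0],[60,-0.006,-0.12,0,0,0,0],[60,-0.009,-0.18,0,0,0,0],[60,-0.012,-0.24,0,0,0,0],[60,-0.015,-0.3,0,0,0,0],[60,-0.018,-0.36,0,0,0,0],[60,-0.021,-0.42,0,0,0,0],[60,-0.024,-0.48,0,0,0,0],[60,-0.028,-0.535,0,0,0,0],[60,-0.028,-0.535,0,0,0,0],[60,-0.028,-0.535,0,0,0,0],[60,-0.028,-0.535,0,0,0,0]]
  ]
}}

```text
clock: 20.98
tcp_pos: [0.4548, -0.3609, 0.1887]
orientation: [-0.0, 0.134, 0.991, 0.001]
wrist_force: [0.1, -0.2, -0.9]
finger_gap: 0.0652
grip_force: 0.0
```

```bash
python3 - <<'E'
from h import *
s,c,p,X=look();k=knob(X,(.4537,-.3628));to((*k,.001))
E
```

```text
744 [ 0.4532 -0.3629  0.0607] [ 0.4539 -0.363   0.059 ] 0.0608
21.02 [ 0.455  -0.3609  0.189 ]
(np.float64(0.4539385206963932), np.float64(-0.362985705557862), 0.001) -> [ 0.0004 -0.0024  0.188 ]
```

Request:
{"api": "drive_tool", "payload": {
  "deltas": [
    [[60,0.0004,-0.002,0.05,0,0,0],[60,0.0004,-0.002,0.1,0,0,0],[60,0.0004,-0.002,0.15,0,0,0],[60,0.0004,-0.002,0.18,0,0,0],[60,0.0004,-0.002,0.188,0,0,0],[60,0.0004,-0.002,0.188,0,0,0],[60,0.0004,-0.002,0.188,0,0,0],[60,0.0004,-0.002,0.188,0,0,0],[60,0.0004,-0.002,0.188,0,0,0],[60,0.0004,-0.002,0.188,0,0,0]]
  ]
}}

```text
clock: 22.28
tcp_pos: [0.4539, -0.3645, 0.0015]
orientation: [0.0, 0.135, 0.991, -0.0]
wrist_force: [-0.4, -0.1, 0.0]
finger_gap: 0.0653
grip_force: 0.0
```

```bash
python3 - <<'E'
from h import *
to((.4539,-.363,0.001))
E
```

```text
22.27 [ 0.4539 -0.3645  0.0015]
(0.4539, -0.363, 0.001) -> [0.0004 0.0015 0.0005]
```

Request:
{"api": "drive_tool", "payload": {
  "deltas": [
    [[60,0.0004,0.0012,0.0005,0,0,0],[60,0.0004,0.0012,0.0005,0,0,0],[255,0.0004,0.0012,0.0005,0,0,0],[255,0.0004,0.0012,0.0005,0,0,0],[255,0.0004,0.0012,0.0005,0,0,0],[255,0.0004,0.0012,0.0005,0,0,0],[255,0.0004,0.0012,0.0005,0,0,0]]
  ]
}}

```text
clock: 23.15
tcp_pos: [0.4539, -0.3632, 0.0008]
orientation: [0.0, 0.135, 0.991, -0.0]
wrist_force: [-0.2, -0.6, 2.4]
finger_gap: 0.0243
grip_force: 58.8
```

```bash
python3 - <<'E'
from h import *
to((.5365,.0725,.15))
E
```

```text
23.15 [ 0.4539 -0.3632  0.0008]
(0.5365, 0.0725, 0.15) -> [ 0.0369  0.4419 -0.1493]
```

Request:
{"api": "drive_tool", "payload": {
  "deltas": [
    [[255,0,0,-0.05,0,0,0],[255,0,0,-0.11,0,0,0],[255,0.003,0.04,-0.16,0,0,0],[255,0.008,0.1,-0.16,0,0,0],[255,0.013,0.16,-0.16,0,0,0],[255,0.018,0.22,-0.16,0,0,0],[255,0.023,0.28,-0.16,0,0,0],[255,0.028,0.34,-0.16,0,0,0],[255,0.033,0.39,-0.16,0,0,0],[255,0.037,0.442,-0.16,0,0,0],[255,0.037,0.442,-0.15,0,0,0],[255,0.037,0.442,-0.15,0,0,0]]
  ]
}}

```text
clock: 24.65
tcp_pos: [0.5351, 0.0727, 0.1494]
orientation: [-0.001, 0.135, 0.991, -0.0]
wrist_force: [-0.1, -0.4, -0.7]
finger_gap: 0.0243
grip_force: 59.2
```

Request:
{"api": "drive_tool", "payload": {
  "deltas": [
    [[255,0,0,0,0,0,0],[255,0,0,0,0,0,0],[255,0,0,0,0,0,0],[255,0,0,0,0,0,0]]
  ]
}}

```text
clock: 25.15
tcp_pos: [0.5364, 0.0723, 0.1509]
orientation: [0.0, 0.135, 0.991, 0.0]
wrist_force: [0.1, -1.2, -1.4]
finger_gap: 0.0245
grip_force: 59.2
```

```bash
python3 - <<'E'
from h import *
s,c,p,X=look();t=s["tcp_pos"];R=Rt();L=(X-t)@R
m=(np.hypot(L[...,0],L[...,1])<.04)&(L[...,2]>-.034)&(L[...,2]<-.022);P=L[m];print(m.sum(),P.mean(0).round(4),P.min(0).round(4),P.max(0).round(4))
to((.5365,.0725,.15))
E
```

```text
4737 [ 0.0165 -0.0004 -0.0282] [ 0.0024 -0.028  -0.034 ] [ 0.028   0.0275 -0.022 ]
25.2 [0.5364 0.0724 0.1508]
(0.5365, 0.0725, 0.15) -> [-0.0001  0.0001  0.0008]
```

Request:
{"api": "drive_tool", "payload": {
  "deltas": [
    [[255,0,0,0.02,0,0,0],[255,0,0,0.032,0,0,0],[255,0,0,0.036,0,0,0],[255,0,0,0.038,0,0,0],[255,0,0,0.04,0,0,0],[255,0,0,0.042,0,0,0],[255,0,0,0.042,0,0,0]]
  ]
}}

```text
clock: 26.08
tcp_pos: [0.5363, 0.0727, 0.1087]
orientation: [0.0, 0.135, 0.991, 0.0]
wrist_force: [-0.2, -0.7, 0.3]
finger_gap: 0.0246
grip_force: 59.2
```

Request:
{"api": "drive_tool", "payload": {
  "deltas": [
    [[255,0,0,0.006,0,0,0],[255,0,0,0.012,0,0,0],[255,0,0,0.016,0,0,0],[255,0,0,0.018,0,0,0],[255,0,0,0.0195,0,0,0],[255,0,0,0.0195,0,0,0]]
  ]
}}

```text
clock: 26.82
tcp_pos: [0.5361, 0.0727, 0.0917]
orientation: [0.001, 0.135, 0.991, -0.0]
wrist_force: [-7.0, -0.4, 17.7]
finger_gap: 0.0241
grip_force: 61.1
```

Request:
{"api": "drive_tool", "payload": {
  "deltas": [
    [[60,0,0,-0.001,0,0,0],[60,0,0,-0.001,0,0,0],[60,0,0,-0.001,0,0,0],[60,0,0,-0.03,0,0,0],[60,0,0,-0.07,0,0,0],[60,0,0,-0.12,0,0,0],[60,0,0,-0.12,0,0,0],[60,0,0,-0.12,0,0,0],[60,0,0,-0.12,0,0,0],[60,0,0,-0.12,0,0,0]]
  ]
}}

```text
clock: 28.08
tcp_pos: [0.5355, 0.0728, 0.2078]
orientation: [-0.001, 0.135, 0.991, -0.0]
wrist_force: [0.1, -0.2, -0.3]
finger_gap: 0.0652
grip_force: 0.0
```

```bash
python3 - <<'E'
from h import *
import cv2
s,c,p,X=look();cv2.imwrite("pics/w6.png",p[...,::-1])
for xy in((.606,.248),(.571,.1603),(.5365,.0725)):
    knob(X,xy,.152)
    Y=X.reshape(-1,3);r=np.hypot(Y[:,0]-xy[0],Y[:,1]-xy[1]);P=Y[(r>.015)&(r<.023)&(abs(Y[:,2]-.12)<.006)]
    A=np.c_[P[:,:2]-xy,np.ones(len(P))];print("plate",len(P),np.linalg.lstsq(A,P[:,2],rcond=None)[0].round(4))
E
```

```text
699 [0.6045 0.2454 0.1512] [0.6055 0.2465 0.1501] 0.1516
plate 750 [-0.     -0.0017  0.1199]
1023 [0.5699 0.159  0.1514] [0.5712 0.1596 0.1498] 0.1517
plate 1091 [ 0.0019 -0.0012  0.1199]
1221 [0.5353 0.0726 0.1516] [0.5361 0.0727 0.1501] 0.1518
plate 1323 [0.0038 0.0009 0.1199]
```

View pics/w6.png

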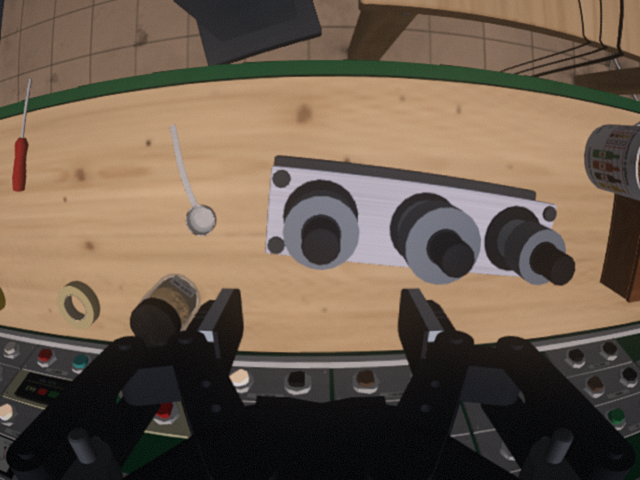

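All three caps sit level on their tubes, with knobs at (320,238), (451,255) and (552,264). The plates are at 120 mm with tilts under 0.005 rad, and the bystanders in this view are undisturbed.

```bash
python3 -c "
from workcell import *
print(hand_in())"
```

```text
the job is handed in; nothing more can be done
None
```

All three caps are fully home and straight on their matching tubes (small on the left, large in the middle, middle-sized on the right), and the job was handed in at about 28 s; the hand-in gave no verdict.

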